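# Restock two spring-feed salami lanes by length

### The arm

A 6-joint arm with a two-finger parallel gripper is mounted at the origin on the work surface. World frame = base frame: x ahead of the robot, y to its left, z up, the work surface at z = 0. Lengths are in m, angles in rad, forces in N, time in s.
With the tool pointing down it reaches from about 0.3 to 0.875 m from the base axis. Payload 6.4 kg.
Tool frame: the origin (TCP) lies midway between the tips of the shut fingers; the grasp point (between the pads) lies 19 mm behind it; z points along the fingers, y is the line along which they close (so a half turn about z gives the same grasp; the last joint's range is limited). The gripper opens to 85 mm and grips with 20 to 120 N. Pads are 22 mm wide; open, the fingers measure 114 mm over their backs; the gripper's body (76 mm by 85 mm) begins 54 mm behind the grasp point. The pads swing forward as they close: fully open they stand 13 mm farther back than shut.
Start: joints at [1.029, 0.181, 1.607, -0, 1.354, -0.206], TCP at [0.189, 0.543, 0.231] pointing down, gripper open.
Joint ranges: [-2.99, 2.99], [-0.89, 2.07], [0.3, 2.58], [-1.14, 4.28], [0, 2.63], [-3.12, 3.12]. Speed limits (rad/s): [2.57, 2.57, 3.01, 3.14, 3.14, 3.14].

### API

Orientations are given as a unit quaternion [w, x, y, z].
In Python, from bench import * gives the robot as it stands.
- The arm moves only by the tool play_rows, never from a script. Its argument "plan" is a list of rows, each a list of 3 entries, a list of its own where there are three numbers: the finger opening in mm, from 0 to 85.4, then the shift along the tool's x, y, z normalised to -1 to 1, where 1 is 40 cm, then the turn about the tool's z normalised to -1 to 1, where 1 is pi rad. A call has 1 to 10 rows; each row is the pose to reach, as a shift and turn from the pose commanded when the call began, along the tool's axes at that moment, turning the shorter way round; what a row does not reach only later rows make up. A row lasts 1/10 s, in which the tool goes at most 50 mm and 8.59 degrees, less where a joint would pass 70% of its speed; a pose out of reach is approached as far as the arm can. A call with a number of a shift or a turn outside -1 to 1 is refused whole. A call with a gripper value outside its range is refused whole. The fingers move at their own pace and stop on an object; the grip force is fixed at half the most. Time passes only in rows, so rows that repeat a pose let the fingers close. It gives the time, the measured TCP pose, the force, the opening and the grip force at its end, in the units of the state.
- get_obs(): the state, without advancing time (a new reading comes with each control period).
- camera(name): name is "scene" or "top" or "wrist"; returns a dict with "image" (384x512x3 uint8, red, green, blue), "range_z" (384x512 float32, m along the optical axis (not along the pixel's ray), 0 where there is no reading), "intrinsics" (3x3 intrinsics, pixels), "rvec" (rotation vector, rad) and "tvec" (3), from world to camera coordinates, as OpenCV has them; the wrist camera has in their place "T_tool_cam" (4x4, takes a point from camera to tool coordinates, whose origin is the TCP and whose axes are the flange's). Camera axes: x right, y down, z forward; pixel columns grow to the right and rows downward; lengths in m; the calibration is good to about 2 mm. A picture is of the moment at which its call begins: read the wrist's pose just before it.
- hand_in(): hands the job in; it is judged then, once.
Trained networks look in a picture, given as the dict that the camera call returned (one of the last four; its "shot" number tells which), for a name from the list of things; names that differ only in an ending like _2 or _b are one class to them, and where a whole thing is asked for, a point or a joint stands for the part that bears it (a point fixed in the world has none). Each returns a list of dicts, best first, with "conf" (0 to 1); they miss things now and then, are a little off and sometimes report something else, mostly with a low value. They report only what shows in the picture. A call takes as long as a camera call. They do not tell look-alikes from the thing itself.
- search_frame(picture, label): "rect" ([centre column, centre row, width, height] in pixels, round what is visible of it).
- masks_of(picture, label): "mask" (384x512 bool, what is visible of it) and "rect" ([centre column, centre row, width, height] in pixels, round what is visible of it).
The state is a dict: "time_s": time; "q": joint angles; "dq": joint speeds; "joint_efforts": joint torques, N m; "eef_pos": TCP position; "eef_rot": TCP orientation; "wrist_force": force on the tool from outside, world axes, zero at the start; "torque": the same for the moment, N m; "opening": opening from 0.0 (shut) to 1.0 (fully open); "grasp_force": force on a finger pad.
Only numpy, scipy, OpenCV 4.12 (cv2) and the standard library are available. Lean on these libraries where they do the work, as an engineer would, in place of code of your own. Each camera call takes 0.05 s, during which the arm holds its last target. There are 200 camera calls.

### The job

Take the short and the long salami stick from the sloping stock rack and put each away in the spring-feed display lane that already holds a stick of the same length: behind the older stick, flat across the lane, so that the old one stays at the front lip and the white pusher paddle presses the new one snug against its back. Leave the middle-length salami, which has no lane here, on the rack and everything else on the table where it is.

Things in the scene. Friction and masses are not known exactly. Their poses are not given: they have to be found in the camera images.
- short_new: the loose short salami stick to put away, lying up the slope of stock_rack: dark red-brown, cream band round its middle, 30 mm wide (own x), 90 mm long (own y), 28 mm high (z); origin under its low end, own y runs up the stick, own z square to the slope. In the lane either long side may face the front. About 81 g. The last 8 mm at each end narrow to 20 mm wide and 18 mm high
- short_new_mid (a point): middle of the underside of short_new (45 mm along own y from its origin); same axes
- short_old: the short salami stick already in the short lane, against the front lip, held there by the pusher; same look, size and axes directions as short_new, but its origin is under its centre
- short_lane: fixed navy spring-feed lane for short salamis lying across it (along its y): 200 mm deep (own x; front lip at -x, nearest the robot; pusher comes from +x), 100 mm wide inside, 4 mm side walls 24 mm above its floor. Origin under its centre; floor 20 mm above that; clear lip 4 mm thick, 20 mm above the floor, inner face at x = -96 mm; rear wall 40 mm above the floor, inner face x = +96 mm
- short_lane_floor (a point): point on the floor of the short lane at the foot of the lip's inner face, mid width; x points away from the lip along the lane
- short_paddle_top (a point): point on the front face of the short lane's white pusher paddle, mid width, 58 mm above the lane floor. The paddle: upright plate 6 mm thick, 88 mm wide and top edge 58 mm above the floor, facing -x of the lane; it slides along the lane's x. A grey spring drum rides behind it, to 34 mm behind the face
- short_pusher (a joint): how far (m) this paddle is pushed back (to lane +x) from where it rests behind one salami: 0 with one salami in the lane, about 0.030 with two, stop at 0.135. A damped spring drives it towards the lip: 2.4 N at 0, plus 20 N per metre; it follows at about 0.1 to 0.2 m/s when let go
- long_new: the loose long salami stick to put away, lying up the slope of stock_rack: dark red-brown, cream band round its middle, 30 mm wide (own x), 140 mm long (own y), 28 mm high (z); origin under its low end, own y runs up the stick, own z square to the slope. In the lane either long side may face the front. About 126 g. The last 8 mm at each end narrow to 20 mm wide and 18 mm high
- long_new_mid (a point): middle of the underside of long_new (70 mm along own y from its origin); same axes
- long_old: the long salami stick already in the long lane, against the front lip, held there by the pusher; same look, size and axes directions as long_new, but its origin is under its centre
- long_lane: fixed navy spring-feed lane for long salamis lying across it (along its y): 200 mm deep (own x; front lip at -x, nearest the robot; pusher comes from +x), 150 mm wide inside, 4 mm side walls 24 mm above its floor. Origin under its centre; floor 20 mm above that; clear lip 4 mm thick, 20 mm above the floor, inner face at x = -96 mm; rear wall 40 mm above the floor, inner face x = +96 mm
- long_lane_floor (a point): point on the floor of the long lane at the foot of the lip's inner face, mid width; x points away from the lip along the lane
- long_paddle_top (a point): point on the front face of the long lane's white pusher paddle, mid width, 58 mm above the lane floor. The paddle: upright plate 6 mm thick, 138 mm wide and top edge 58 mm above the floor, facing -x of the lane; it slides along the lane's x. A grey spring drum rides behind it, to 34 mm behind the face
- long_pusher (a joint): how far (m) this paddle is pushed back (to lane +x) from where it rests behind one salami: 0 with one salami in the lane, about 0.030 with two, stop at 0.135. A damped spring drives it towards the lip: 2.4 N at 0, plus 20 N per metre; it follows at about 0.1 to 0.2 m/s when let go
- stock_rack: fixed steel stock rack whose face slopes 0.55 rad (31.5 degrees) up towards its own +x, away from the robot; 200 mm wide (y), slope 170 mm long with an 18 mm lip at its low front edge, on which the sticks stand. Three sticks lie on it side by side, lengthwise up the slope, about 36 mm apart, in any order. Origin on the table under the face's centre
- rack_face (a point): centre of the rack's sloping face, 62 mm above the table (axes of stock_rack, not sloped)
- medium: a look-alike salami stick 115 mm long (own y), 30 mm wide (own x), 28 mm high, for which there is no lane here; loose on the stock rack, to be left there; origin under its low end
- mince_pack: bystander: black food tray with a yellow sleeve, 115 x 165 x 36 mm, loose; origin under its centre
- chop_pack: bystander: black food tray with a red sleeve, 115 x 165 x 36 mm, loose; origin under its centre
- mustard_jar: bystander: glass jar with a yellow cap, 66 mm across, 100 mm high, loose; origin under its centre
- label_gun: bystander: small blue and black price label gun, about 140 x 35 x 52 mm, loose; origin under its centre
- wrapped_ham: bystander: pink wrapped ham block 90 x 130 x 60 mm, loose; origin under its centre
Mind the look-alikes: they are no part of the job. What is shaped like the long_new but blue or turquoise is not meant.

How it is judged:
By the outcome, as a careful person would: the job done as asked, in the order asked, and still so for the second after the job is handed in, with the robot touching nothing.
It also fails if it takes over 58 s, if anything falls off the work surface, if the arm or the gripper's body presses on something with over 40 N, if the wrist force passes 120 N, or if a joint passes its speed limit or range.

## Working session

There is one attempt and no reset: what is moved stays moved. The work goes in short steps, Python scripts to look and compute and a tool call to move; the robot and the scene stay as the last step left them, time stands still between calls to the robot, and variables do not carry over. Pictures are saved under pics/ and viewed, at most 10 in all, crops included, and the job is handed in when it is done.

Besides the shell and the picture viewer there is one more tool, called after ">>>" by a JSON object that holds its "fn" and its "kwargs". play_rows: Moves the arm, as the interface text tells. Its arguments: {"type":"object","properties":{"plan":{"type":"array","items":{"type":"array"}}},"required":["plan"]}

```bash
ls; mkdir -p pics
cat > h.py <<'E'
from bench import *
import numpy as np, cv2
from scipy.spatial.transform import Rotation as R
def cloud(p):
    z=p["range_z"];K=np.array(p["intrinsics"]);v,u=np.mgrid[:384,:512]
    c=np.stack([(u-K[0,2])/K[0,0]*z,(v-K[1,2])/K[1,1]*z,z],-1)
    M=cv2.Rodrigues(np.array(p["rvec"],float))[0]
    w=(c-np.array(p["tvec"]).ravel())@M
    w[z==0]=np.nan
    return w
def save(p,n,crop=None,s=1.5):
    im=p["image"][:,:,::-1]
    if crop: a,b,c,d=crop; im=im[b:d,a:c]
    cv2.imwrite("pics/"+n,cv2.resize(im,None,fx=s,fy=s,interpolation=cv2.INTER_CUBIC))
E
python3 - <<'E'
from h import *
a=camera("scene");b=camera("top")
im=np.vstack([a["image"],b["image"]])
save(a,"s.png");save(b,"t.png")
for n in ["short_new","long_new","medium","short_old","long_old","short_lane","long_lane","short_pusher","long_pusher","stock_rack"]:
  for p,q in ((a,"s"),(b,"t")):
    w=cloud(p)
    for d in masks_of(p,n)[:4]:
        m=d["mask"];print(n,q,round(d["conf"],2),np.round(d["rect"]),np.round(np.nanmedian(w[m],0),3))
o=get_obs();print(o)
E
```

```text
pics
short_new s 0.43 [169. 223.  11.  15.] [ 0.448 -0.343  0.074]
short_new t 0.78 [357. 197.  11.  27.] [ 0.435 -0.342  0.069]
long_new s 0.9 [162. 187.  32.  27.] [ 0.276 -0.314  0.024]
long_new s 0.62 [283. 155.  16.  26.] [0.357 0.173 0.026]
long_new s 0.6 [187. 224.   7.  21.] [ 0.495 -0.29   0.094]
long_new s 0.59 [282. 203.  25.  20.] [0.549 0.051 0.047]
long_new t 0.95 [401. 237.  21.  38.] [ 0.298 -0.495  0.028]
long_new t 0.86 [280. 205.  10.  40.] [ 0.404 -0.07   0.028]
long_new t 0.66 [347. 245.  38.  28.] [ 0.268 -0.314  0.028]
long_new t 0.64 [206. 220.  29.  31.] [0.349 0.176 0.028]
medium s 0.67 [205. 220.   6.  24.] [ 0.5   -0.222  0.083]
medium t 0.8 [324. 181.  17.  32.] [ 0.481 -0.22   0.075]
short_old s 0.2 [284. 203.  25.  19.] [0.549 0.05  0.049]
short_old t 0.53 [243. 171.  29.   8.] [0.527 0.057 0.047]
long_old s 0.42 [338. 177.  29.  13.] [0.538 0.286 0.047]
long_old t 0.63 [170. 165.  42.  10.] [0.544 0.298 0.048]
long_old t 0.17 [323. 181.  17.  30.] [ 0.486 -0.22   0.079]
short_lane s 0.75 [288. 223.  53.  60.] [0.618 0.047 0.023]
short_lane s 0.38 [323.
[... 818 characters left out ...]
02  0.075]
{'time_s': 1.1, 'q': array([ 1.02873924e+00,  1.80804982e-01,  1.60701081e+00, -1.47318718e-05,
        1.35378257e+00, -2.06312589e-01]), 'dq': array([ 0.00155132,  0.00109109, -0.00073064, -0.00090153,  0.0016522 ,
       -0.00145639]), 'joint_efforts': array([ 3.35169962e-04, -4.44859242e+01, -3.51675260e+01, -2.81069961e-04,
        7.23070607e-04,  2.18268343e-05]), 'eef_pos': array([0.18944793, 0.54290798, 0.23128042]), 'eef_rot': array([ 5.65121391e-06,  1.67083325e-01,  9.85942778e-01, -5.28838605e-06]), 'wrist_force': array([ 0.18850771,  0.38976174, -0.50137211]), 'torque': array([-0.0208046 ,  0.012672  , -0.04539908]), 'grasp_force': 0.0, 'opening': 0.9993410436343674}
```

View pictures.

View pics/s.png

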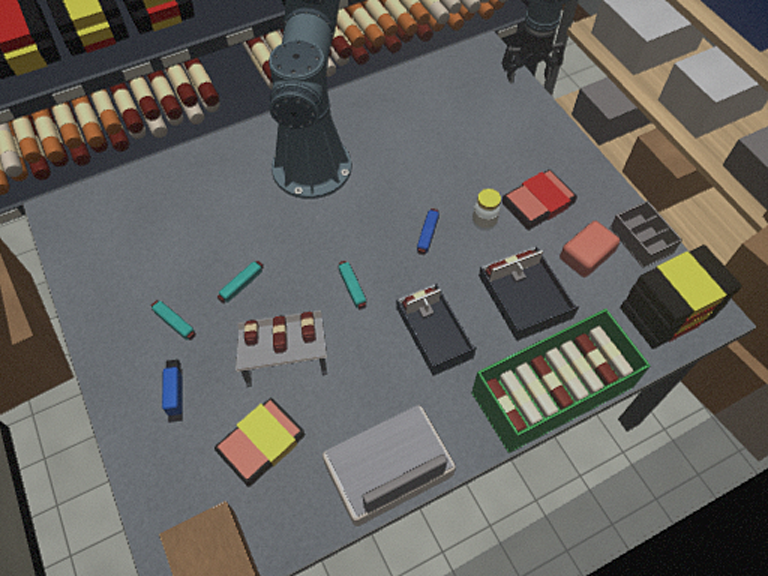

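View pics/t.png

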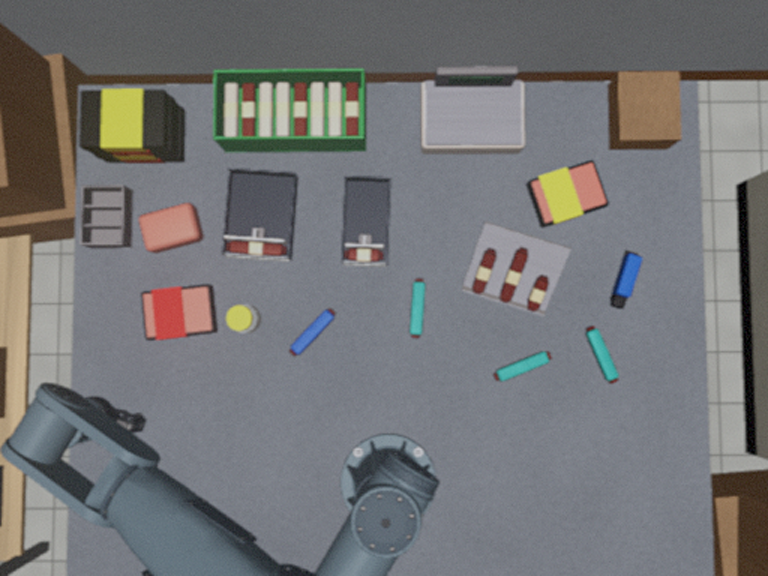

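```bash
cat >> h.py <<'E'
def pose():
    o=get_obs();q=o["eef_rot"];return np.array(o["eef_pos"]),R.from_quat([q[1],q[2],q[3],q[0]]).as_matrix()
def go(target,yawdir=None):
    """normalised shift and turn to reach TCP target, with tool y (closing) along yawdir (xy, mod pi); both turn choices"""
    p,M=pose();s=M.T@(np.array(target)-p)/0.4
    t=[]
    if yawdir is not None:
        d=M.T@np.array([yawdir[0],yawdir[1],0]);a=np.arctan2(-d[0],d[1])
        a=(a+np.pi/2)%np.pi-np.pi/2; t=[a/np.pi,(a-np.sign(a)*np.pi)/np.pi]
    print("pos",np.round(p,4),"yaw ydir",np.round(M[:2,1],3),"shift",np.round(s,4),"turn",np.round(t,4),"q6",round(get_obs()["q"][5],2))
def wcloud(p,P,M):
    z=p["range_z"];K=np.array(p["intrinsics"]);v,u=np.mgrid[:384,:512]
    c=np.stack([(u-K[0,2])/K[0,0]*z,(v-K[1,2])/K[1,1]*z,z],-1)
    T=np.array(p["T_tool_cam"]);w=(c@T[:3,:3].T+T[:3,3])@M.T+P
    w[z==0]=np.nan
    return w
E
python3 - <<'E'
from h import *
b=camera("top");w=cloud(b)
im=cv2.cvtColor(b["image"],cv2.COLOR_RGB2HSV)
x,y,z=w[...,0],w[...,1],w[...,2]
# rack face: grey points
roi=(x>.38)&(x<.65)&(y<-.15)&(y>-.45)&(z>.012)
g=roi&(im[...,1]<60)
A=np.c_[x[g],y[g],np.ones(g.sum())];s=np.linalg.lstsq(A,z[g],rcond=None)[0];
for _ in range(3):
    r=abs(A@s-z[g])<.008; s=np.linalg.lstsq(A[r],z[g][r],rcond=None)[0]
print("plane",s,"slope",np.arctan(np.hypot(*s[:2])),"dir",np.arctan2(s[1],s[0]))
for d in masks_of(b,"stock_rack")[:1]: print(np.nanmean(w[d["mask"]],0))
for n,(a,bb) in dict(short=((.42,.72),(-.03,.13)),long=((.45,.75),(.18,.42))).items():
    m=(x>a[0])&(x<a[1])&(y>bb[0])&(y<bb[1])&(z>.015)
    P=np.c_[x[m],y[m]].astype(np.float32);print(n,cv2.minAreaRect(P))
c=camera("wrist");print(c["T_tool_cam"],c["intrinsics"])
go([0.46,-0.28,0.36],[.3,-.95])
E
```

```text
plane [ 0.48419512 -0.14440921 -0.21432383] slope 0.467855630400295 dir -0.28984675673246857
[ 0.50378529 -0.29563827  0.07055382]
short ((0.6104696989059448, 0.061973243951797485), (0.13733014464378357, 0.21125519275665283), 86.1856460571289)
long ((0.5860122442245483, 0.3151998519897461), (0.18845340609550476, 0.2838670611381531), 85.73741912841797)
[[ 4.00606776e-04 -9.58332368e-01 -2.85655231e-01  7.22981621e-02]
 [ 9.99998082e-01 -1.63700074e-04  1.95160118e-03  2.34284796e-05]
 [-1.91704437e-03 -2.85655465e-01  9.58330465e-01 -1.42031366e-01]
 [ 0.00000000e+00  0.00000000e+00  0.00000000e+00  1.00000000e+00]] [[329.71954517   0.         262.12816185]
 [  0.         329.71954517 191.80548542]
 [  0.           0.           1.        ]]
pos [0.1894 0.5429 0.2313] yaw ydir [0.33  0.944] shift [-1.3165 -1.7195 -0.3218] turn [-0.2043  0.7957] q6 -0.21
```

>>> {"fn": "play_rows", "kwargs": {"plan": [[85,[-0.7,-0.9,-0.3],0],[85,[-0.7,-0.9,-0.3],0],[85,[-0.7,-0.9,-0.3],0],[85,[-0.7,-0.9,-0.3],0],[85,[-0.7,-0.9,-0.3],0],[85,[-0.7,-0.9,-0.3],0],[85,[-0.7,-0.9,-0.3],0],[85,[-0.7,-0.9,-0.3],0],[85,[-0.7,-0.9,-0.3],0],[85,[-0.7,-0.9,-0.3],0]]}}

```text
time_s: 2.25
eef_pos: [0.3363, 0.1076, 0.3528]
eef_rot: [0.002, 0.169, 0.986, -0.0]
wrist_force: [1.0, 0.5, 0.4]
opening: 0.998
grasp_force: 0.0
```

>>> {"fn": "play_rows", "kwargs": {"plan": [[85,[-0.6,-0.8,0],0],[85,[-0.6,-0.8,0],0],[85,[-0.6,-0.8,0],0],[85,[-0.6,-0.8,0],0],[85,[-0.6,-0.8,0],0],[85,[-0.6,-0.8,0],0],[85,[-0.6,-0.8,0],0],[85,[-0.6,-0.8,0],0],[85,[-0.6,-0.8,0],0],[85,[-0.6,-0.8,0],0]]}}

```text
time_s: 3.25
eef_pos: [0.4561, -0.2713, 0.3503]
eef_rot: [-0.001, 0.168, 0.986, 0.001]
wrist_force: [-0.6, 0.8, 0.0]
opening: 0.99
grasp_force: 0.0
```

```bash
cat > m.py <<'E'
from h import *
def rack(n):
    P,M=pose();c=camera("wrist");w=wcloud(c,P,M);save(c,n,s=1.5)
    x,y,z=w[...,0],w[...,1],w[...,2]
    roi=(x>.36)&(x<.66)&(y<-.12)&(y>-.46)&(z>.02)&(z<.16)
    hsv=cv2.cvtColor(c["image"],cv2.COLOR_RGB2HSV)
    best=None;pts=w[roi&(hsv[...,1]<50)];rng=np.random.default_rng(0)
    t=np.tan(.55)
    for _ in range(400):
        q=pts[rng.choice(len(pts),3,False)]
        nn=np.cross(q[1]-q[0],q[2]-q[0]);l=np.linalg.norm(nn)
        if l<1e-6: continue
        nn/=l;nn*=np.sign(nn[2])
        if abs(nn[2]-np.cos(.55))>.05: continue
        k=(abs((pts-q[0])@nn)<.003)
        if best is None or k.sum()>best.sum(): best=k
    q=pts[best];o=q.mean(0);nn=np.linalg.svd(q-o)[2][2];nn*=np.sign(nn[2])
    up=np.array([-nn[0],-nn[1],0]);up/=np.linalg.norm(up);s=up*np.sqrt(1-nn[2]**2)*0+np.array([up[0]*nn[2],up[1]*nn[2],np.sqrt(1-nn[2]**2)])
    a=np.cross(nn,s)
    print("n",nn.round(3),"slope",np.arccos(nn[2]).round(3),"up az",np.arctan2(up[1],up[0]).round(3),"o",o.round(4),best.sum(),len(pts))
    return c,w,o,nn,s,a,roi,hsv
E
python3 - <<'E'
from m import *
c,w,o,nn,s,a,roi,hsv=rack("w1.png")
d=(w-o);h=d@nn;m=roi&(h>.012)&(h<.045)
nl,lab,st,_=cv2.connectedComponentsWithStats(m.astype(np.uint8))
u=d@s;v=d@a
print("face u",np.percentile(u[roi&(abs(h)<.004)],[1,99]),"v",np.percentile(v[roi&(abs(h)<.004)],[1,99]))
for i in range(1,nl):
    if st[i,4]<150: continue
    k=(lab==i); t=k&(h>.022)
    R2=cv2.minAreaRect(np.c_[u[k],v[k]].astype(np.float32)*1000)
    print(st[i],"u",np.percentile(u[k],[0,1,99,100]).round(4),"v",np.percentile(v[k],[2,98]).round(4),"top h",np.percentile(h[k],95).round(4),"topmid v",np.median(v[t]).round(4),"ang",R2[2],R2[1], "vslope",np.polyfit(u[t],v[t],1)[0])
E
```

```text
n [-0.498  0.156  0.853] slope 0.549 up az -0.304 o [ 0.5061 -0.2981  0.0714] 12053 13449
face u [-0.09732264  0.06518205] v [-0.09637451  0.1003773 ]
[ 181  115  147  108 6175] u [-0.105  -0.1037  0.0364  0.04  ] v [-0.0766  0.0814] top h 0.0291 topmid v 0.005 ang 89.77415466308594 (199.58799743652344, 144.78648376464844) vslope 0.18769110334062591
```

View pics/w1.png

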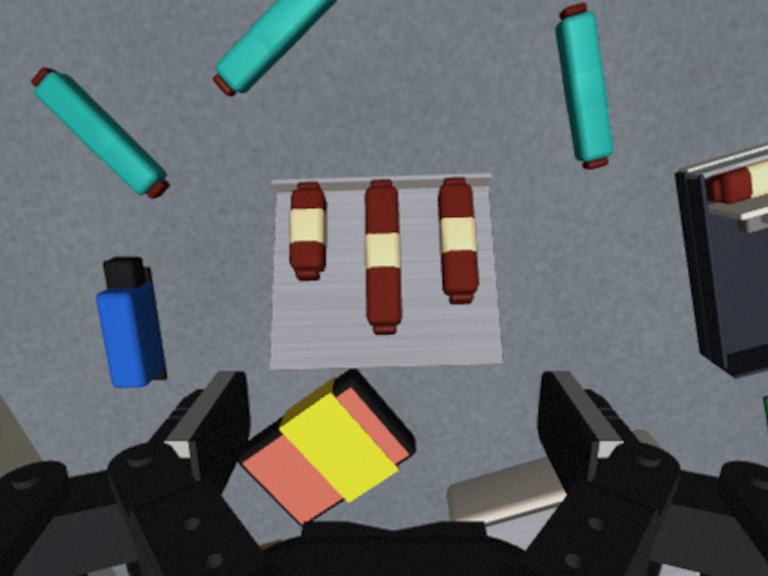

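The wrist picture shows three red-brown sticks on the rack: left one (308,230) shortest, middle one (383,255) longest, right one (458,240) in between. The gaps are wide enough for the fingers. I measure each before naming it.

Run:
```python
from m import *
c,w,o,nn,s,a,roi,hsv=rack("w2.png")
save(c,"crop.png",(170,105,345,255),4)
d=(w-o);h=d@nn;u=d@s;v=d@a
m=roi&(h>.015)&(h<.045)&(u>-.088)
nl,lab,st,_=cv2.connectedComponentsWithStats(m.astype(np.uint8))
up=np.array([s[0],s[1]])/np.hypot(s[0],s[1])
for i in range(1,nl):
    if st[i,4]<150: continue
    k=(lab==i); t=k&(h>.022)
    vs=np.polyfit(u[t],v[t],1)
    cen=w[t]
    print(st[i]*1.5,"u",np.percentile(u[k],[0,1,99,100]).round(4),"v",np.percentile(v[t],[3,97]).round(4),"vslope",vs.round(4),"toph",np.median(h[t]).round(4),"topcen",np.median(cen,0).round(4))
np.savez("rack.npz",o=o,n=nn,s=s,a=a)
print("a",a,"s",s)
```

```text
n [-0.498  0.156  0.853] slope 0.549 up az -0.304 o [ 0.5062 -0.2981  0.0715] 11979 13407
[ 438.   184.5   40.5  118.5 2640. ] u [-0.0877 -0.0863  0.0142  0.0151] v [0.0539 0.0815] vslope [-0.0015  0.0673] toph 0.0276 topcen [ 0.4829 -0.2202  0.0761]
[ 364.5  187.5   37.5  145.5 3274.5] u [-0.0879 -0.0862  0.0389  0.0398] v [-0.0119  0.016 ] vslope [-0.0019  0.0021] toph 0.0276 topcen [ 0.4744 -0.2857  0.0827]
[ 288.   190.5   37.5   88.5 1956. ] u [-0.0877 -0.0869 -0.0108 -0.0102] v [-0.0769 -0.0493] vslope [-0.0077 -0.0632] toph 0.0275 topcen [ 0.433  -0.3411  0.0693]
a [ 2.99346298e-01  9.54144535e-01 -2.77555756e-17] s [ 0.81376507 -0.25530467  0.52211679]
```

View pics/crop.png

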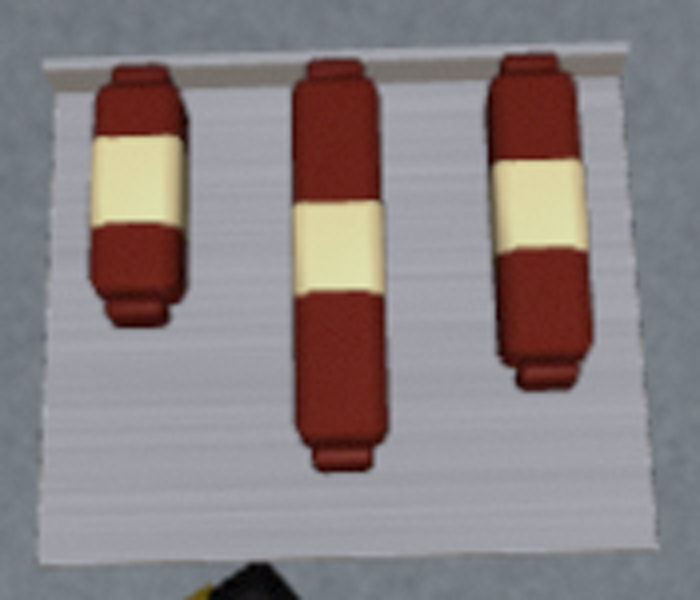

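Measured lengths above the low end give 90, 140 and 115 mm. That makes crop (140,195) short_new, (340,265) long_new and (540,220) medium, which stays. The crop confirms it.

Run:
```python
from h import *
r=np.load("rack.npz");o,n,s,a=[r[k] for k in "onsa"]
C=o-.0552*s-.063*a+.014*n; L=o-.0302*s+.0021*a+.014*n
print("short C",C.round(4),"long C",L.round(4))
go(C+[0,0,.08],a[:2]); go(C+[0,0,-.007],a[:2])
```

```text
short C [ 0.4354 -0.342   0.0546] long C [ 0.4752 -0.2862  0.0676]
pos [ 0.4562 -0.2698  0.3514] yaw ydir [0.329 0.944] shift [-0.0104 -0.1877  0.5418] turn [-0.01  0.99] q6 -1.99
pos [ 0.4562 -0.2698  0.3514] yaw ydir [0.329 0.944] shift [-0.0105 -0.1878  0.7593] turn [-0.01  0.99] q6 -1.99
```

>>> {"fn": "play_rows", "kwargs": {"plan": [[55,[-0.01,-0.188,0.2],-0.01],[55,[-0.01,-0.188,0.3],-0.01],[55,[-0.01,-0.188,0.4],-0.01],[55,[-0.01,-0.188,0.54],-0.01],[55,[-0.01,-0.188,0.6],-0.01],[55,[-0.01,-0.188,0.66],-0.01],[55,[-0.01,-0.188,0.7],-0.01],[55,[-0.01,-0.188,0.72],-0.01],[55,[-0.01,-0.188,0.73],-0.01],[55,[-0.01,-0.188,0.73],-0.01]]}}

```text
time_s: 4.35
eef_pos: [0.436, -0.3428, 0.0604]
eef_rot: [0.001, 0.151, 0.989, -0.001]
wrist_force: [0.4, 0.1, 0.4]
opening: 0.644
grasp_force: 0.0
```

Run:
```python
from h import *
o=get_obs();print(o["wrist_force"],o["opening"]*85)
go([.4354,-.342,.0476],[.2993,.9541])
```

```text
[0.42874408 0.10354251 0.44387494] 54.714440647709026
pos [ 0.436  -0.3428  0.0604] yaw ydir [0.299 0.954] shift [0.0021 0.0015 0.0319] turn [ 2.000e-04 -9.998e-01] q6 -2.15
```

>>> {"fn": "play_rows", "kwargs": {"plan": [[55,[0,0,0.015],0],[55,[0,0,0.031],0],[40,[0,0,0.031],0],[20,[0,0,0.031],0],[10,[0,0,0.031],0],[10,[0,0,0.031],0],[10,[0,0,0.031],0],[10,[0,0,0.031],0]]}}

```text
time_s: 5.15
eef_pos: [0.4354, -0.343, 0.0472]
eef_rot: [0.0, 0.152, 0.988, -0.0]
wrist_force: [-1.5, 0.7, 3.2]
opening: 0.34
grasp_force: 59.2
```

>>> {"fn": "play_rows", "kwargs": {"plan": [[10,[0,0,-0.05],0],[10,[0,0,-0.15],0],[10,[0,0,-0.25],0],[10,[0,0,-0.35],0],[10,[0,0,-0.4],0]]}}

```text
time_s: 5.65
eef_pos: [0.4365, -0.3439, 0.2107]
eef_rot: [0.002, 0.152, 0.988, -0.002]
wrist_force: [1.1, -0.0, -1.1]
opening: 0.341
grasp_force: 59.0
```

Run:
```python
from h import *
o=get_obs();print(o["wrist_force"],o["opening"]*85,o["grasp_force"])
go([.60,-.10,.2],[1,0]);go([.60,-.10,.05],[1,0])
```

```text
[ 1.07991915 -0.00129866 -1.07507932] 29.022513839889154 59.02058243751526
pos [ 0.4365 -0.3439  0.2107] yaw ydir [0.3   0.954] shift [-0.2073  0.7042  0.0259] turn [ 0.4032 -0.5968] q6 -2.15
pos [ 0.4365 -0.3439  0.2107] yaw ydir [0.3   0.954] shift [-0.2056  0.7052  0.4009] turn [ 0.4032 -0.5968] q6 -2.15
```

>>> {"fn": "play_rows", "kwargs": {"plan": [[10,[-0.2,0.7,0.03],0.4],[10,[-0.2,0.7,0.03],0.4],[10,[-0.2,0.7,0.03],0.4],[10,[-0.2,0.7,0.03],0.4],[10,[-0.2,0.7,0.03],0.4],[10,[-0.2,0.7,0.03],0.4],[10,[-0.2,0.7,0.03],0.4],[10,[-0.2,0.7,0.03],0.4],[10,[-0.2,0.7,0.03],0.4],[10,[-0.2,0.7,0.03],0.4]]}}

```text
time_s: 6.65
eef_pos: [0.5954, -0.0991, 0.1942]
eef_rot: [-0.0, 0.704, 0.71, -0.0]
wrist_force: [0.2, 0.3, -0.3]
opening: 0.345
grasp_force: 59.3
```

Run:
```python
from h import *
P,M=pose();c=camera("wrist");t=camera("top")
im=np.hstack([c["image"],t["image"][60:60+384]]) if 0 else c["image"]
cv2.imwrite("pics/w3.png",np.hstack([cv2.resize(c["image"],(400,300)),cv2.resize(t["image"][110:230,150:310],(400,300))])[:,:,::-1])
go([.60,-.10,.032],[1,0])
# lanes from top cloud: wall/lip detection
w=cloud(t);x,y,z=w[...,0],w[...,1],w[...,2]
hsv=cv2.cvtColor(t["image"],cv2.COLOR_RGB2HSV)
for n,cen,W in (("short",(.61,.05),.108),("long",(.625,.297),.158)):
    m=(abs(x-cen[0])<.14)&(abs(y-cen[1])<W/2+.03)&(z>.012)
    nl,lab,st,_=cv2.connectedComponentsWithStats(m.astype(np.uint8));i=1+np.argmax(st[1:,4]);k=lab==i
    print(n,cv2.minAreaRect(np.c_[x[k],y[k]].astype(np.float32)),st[i])
    pad=k&(z>.065)&(z<.09);print(" paddle",pad.sum(),x[pad].mean(),y[pad].mean(),np.median(z[pad]), "floor z",np.median(z[k&(z<.03)]))
```

```text
pos [ 0.5954 -0.0996  0.1945] yaw ydir [1.    0.013] shift [-0.0013  0.0116  0.4063] turn [ 0.0042 -0.9958] q6 -0.38
short ((0.5905821323394775, 0.0352277047932148), (0.13941772282123566, 0.2395491898059845), 89.15560913085938) [ 227  117   42   60 2047]
 paddle 58 0.5588446563906807 0.059417055631584115 0.07716335474292291 floor z 0.021351354810526166
long ((0.6242377758026123, 0.30203840136528015), (0.16775816679000854, 0.2043662667274475), 85.81488800048828) [ 147  112   51   62 2708]
 paddle 103 0.5749547366672848 0.297735310453736 0.0767225816445348 floor z 0.02088625828395073
```

View pics/w3.png

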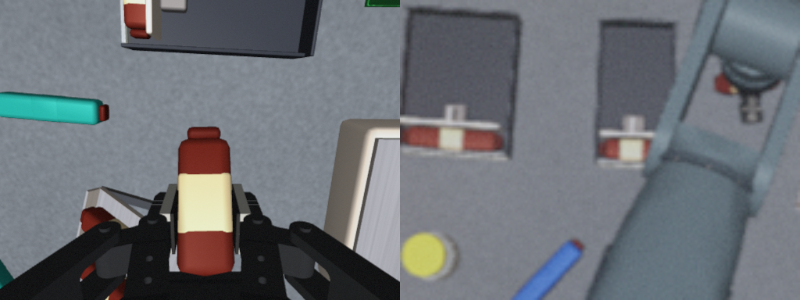

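>>> {"fn": "play_rows", "kwargs": {"plan": [[10,[0,0.012,0.12],0.004],[10,[0,0.012,0.24],0.004],[10,[0,0.012,0.34],0.004],[10,[0,0.012,0.39],0.004],[10,[0,0.012,0.41],0.004],[10,[0,0.012,0.42],0.004],[10,[0,0.012,0.43],0.004]]}}

```text
time_s: 7.45
eef_pos: [0.6016, -0.1002, 0.0242]
eef_rot: [0.001, 0.708, 0.706, 0.001]
wrist_force: [-0.1, 0.0, -1.6]
opening: 0.337
grasp_force: 59.3
```

>>> {"fn": "play_rows", "kwargs": {"plan": [[10,[0,0,0.01],0],[10,[0,0,0.02],0],[10,[0,0,0.03],0]]}}

```text
time_s: 7.75
eef_pos: [0.6026, -0.1039, 0.0174]
eef_rot: [0.004, 0.707, 0.707, -0.001]
wrist_force: [-14.5, -9.5, 34.4]
opening: 0.339
grasp_force: 64.8
```

>>> {"fn": "play_rows", "kwargs": {"plan": [[10,[0,0,-0.02],0],[10,[0,0,-0.02],0],[20,[0,0,-0.02],0],[30,[0,0,-0.02],0],[36,[0,0,-0.02],0],[42,[0,0,-0.01],0],[45,[0,0,0.0],0],[45,[0,0,0.0],0]]}}

```text
time_s: 8.55
eef_pos: [0.5997, -0.0993, 0.0098]
eef_rot: [-0.001, 0.708, 0.706, -0.0]
wrist_force: [-1.1, -0.1, -0.8]
opening: 0.529
grasp_force: 0.0
```

```bash
cat >> m.py <<'E'
def table_stick(name=None,crop=None):
    P,M=pose();c=camera("wrist");w=wcloud(c,P,M)
    if name: save(c,name,crop)
    hsv=cv2.cvtColor(c["image"],cv2.COLOR_RGB2HSV);x,y,z=w[...,0],w[...,1],w[...,2]
    m=(hsv[...,1]>70)&((hsv[...,0]<32)|(hsv[...,0]>170))&(abs(y+.1)<.11)&(abs(x-.6)<.07)&(z>.004)&(z<.09)
    q=w[m];top=q[:,2]>np.percentile(q[:,2],90)-.006
    print(m.sum(),"z pct",np.percentile(q[:,2],[5,50,95]).round(4),cv2.minAreaRect(q[:,:2].astype(np.float32)))
    print(" z vs y slope",np.polyfit(q[top][:,1],q[top][:,2],1).round(3))
E
python3 - <<'E'
from m import *
table_stick("w4.png")
go([.6,-.1,.1],[1,0]);print(get_obs()["opening"]*85)
E
```

```text
7564 z pct [0.019  0.0264 0.028 ] ((0.6090400815010071, -0.09407886862754822), (0.08816716074943542, 0.07812880724668503), 35.2177734375)
 z vs y slope [-0.012  0.026]
pos [ 0.5999 -0.0994  0.0101] yaw ydir [ 1.    -0.003] shift [-0.0014  0.     -0.2247] turn [-9.000e-04  9.991e-01] q6 -0.36
44.76305748694229
```

View pics/w4.png

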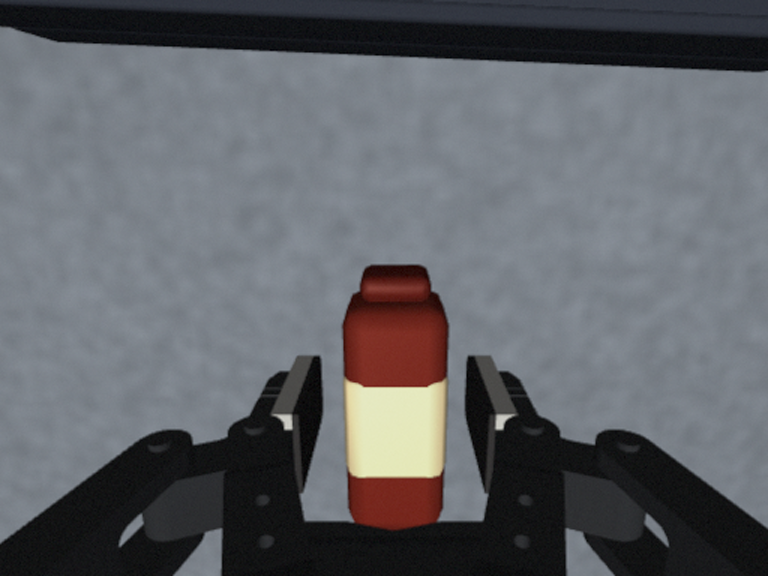

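Run:
```python
from m import *
P,M=pose();c=camera("wrist");w=wcloud(c,P,M)
hsv=cv2.cvtColor(c["image"],cv2.COLOR_RGB2HSV);x,y,z=w[...,0],w[...,1],w[...,2]
red=(hsv[...,1]>120)&((hsv[...,0]<12)|(hsv[...,0]>170))&(abs(x-.6)<.03)&(z>.01)&(z<.04)&(abs(y+.1)<.1)
cream=(hsv[...,0]>15)&(hsv[...,0]<35)&(hsv[...,1]>40)&(abs(x-.6)<.015)&(z>.022)&(z<.035)&(abs(y+.1)<.06)
print("end y",np.percentile(y[red],[0,99,100]),"band",np.percentile(y[cream],[2,98]),"x",np.percentile(x[red|cream],[2,50,98]))
```

```text
end y [-0.14709609 -0.06186774 -0.06148207] band [-0.12159397 -0.0923867 ] x [0.58680628 0.60066764 0.61408404]
```

>>> {"fn": "play_rows", "kwargs": {"plan": [[45,[-0.018,0,0.01],0],[45,[-0.018,0,0.01],0],[20,[-0.018,0,0.01],0],[10,[-0.018,0,0.01],0],[10,[-0.018,0,0.01],0],[10,[-0.018,0,0.01],0],[10,[-0.018,0,0.01],0],[10,[-0.018,0,-0.1],0],[10,[-0.018,0,-0.2],0],[10,[-0.018,0,-0.3],0]]}}

```text
time_s: 9.65
eef_pos: [0.5997, -0.1064, 0.1316]
eef_rot: [-0.001, 0.708, 0.706, -0.0]
wrist_force: [0.0, 0.4, -1.3]
opening: 0.337
grasp_force: 59.8
```

>>> {"fn": "play_rows", "kwargs": {"plan": [[10,[0.1,0,-0.1],0],[10,[0.2,0,-0.2],0],[10,[0.25,0,-0.3],0],[10,[0.25,0,-0.3],0],[10,[0.25,0,-0.3],0]]}}

```text
time_s: 10.15
eef_pos: [0.6015, -0.0059, 0.2527]
eef_rot: [0.002, 0.707, 0.707, 0.001]
wrist_force: [0.7, 0.0, -1.8]
opening: 0.338
grasp_force: 59.9
```

```bash
cat >> m.py <<'E'
def lane(cy,W,name=None):
    P,M=pose();c=camera("wrist");w=wcloud(c,P,M)
    if name: save(c,name)
    x,y,z=w[...,0],w[...,1],w[...,2]
    fl=(abs(z-.020)<.006)&(abs(y-cy)<W/2+.02)&(x>.5)&(x<.74)
    k=cv2.morphologyEx(fl.astype(np.uint8),cv2.MORPH_OPEN,np.ones((3,3)))
    nl,lab,st,_=cv2.connectedComponentsWithStats(k);i=1+np.argmax(st[1:,4]);k=lab==i
    print("floor",np.median(z[k]).round(4),cv2.minAreaRect(np.c_[x[k],y[k]].astype(np.float32)))
    wl=(abs(z-.044)<.005)&(abs(y-cy)<W/2+.03)&(x>.57)&(x<.70)
    for sg in (-1,1):
        q=w[wl&(sg*(y-cy)>W/2-.02)]
        if len(q)>20: print("wall",sg,len(q),np.polyfit(q[:,0]-.6,q[:,1],1).round(4),q[:,2].mean().round(4))
    rw=w[(abs(z-.06)<.006)&(x>.66)&(x<.76)&(abs(y-cy)<W/2)]
    if len(rw): print("rear top",len(rw),np.polyfit(rw[:,1]-cy,rw[:,0],1).round(4))
    pd=w[(z>.070)&(z<.084)&(abs(y-cy)<W/2)&(x>.48)&(x<.68)]
    if len(pd): print("paddle",len(pd),np.percentile(pd[:,0],[2,50,98]).round(4),np.percentile(pd[:,1],[2,98]).round(4),np.polyfit(pd[:,1]-cy,pd[:,0],1).round(4))
    st_=w[(abs(z-.048)<.004)&(abs(y-cy)<W/2-.005)&(x>.48)&(x<.56)]
    if len(st_): print("old top",len(st_),np.percentile(st_[:,0],[2,98]).round(4),np.percentile(st_[:,1],[2,98]).round(4))
E
python3 - <<'E'
from m import *
print(get_obs()["opening"]*85,get_obs()["grasp_force"])
go([.5,.05,.2],[1,0])
lane(.05,.1,"w5.png")
E
```

```text
28.712220769657783 59.87504839897156
pos [ 0.6015 -0.0059  0.2527] yaw ydir [ 1.    -0.001] shift [ 0.1397 -0.2542  0.1308] turn [-3.000e-04  9.997e-01] q6 -0.21
floor 0.0193 ((0.6221566200256348, 0.04982956498861313), (0.10046938061714172, 0.16610118746757507), 87.60831451416016)
wall -1 432 [-0.0449 -0.0005] 0.0428
wall 1 610 [-0.0418  0.1026] 0.0432
rear top 551 [0.0417 0.7054]
paddle 799 [0.5416 0.5464 0.5646] [0.012  0.0944] [0.0346 0.5473]
old top 1722 [0.5139 0.5489] [0.0212 0.0896]
```

View pics/w5.png

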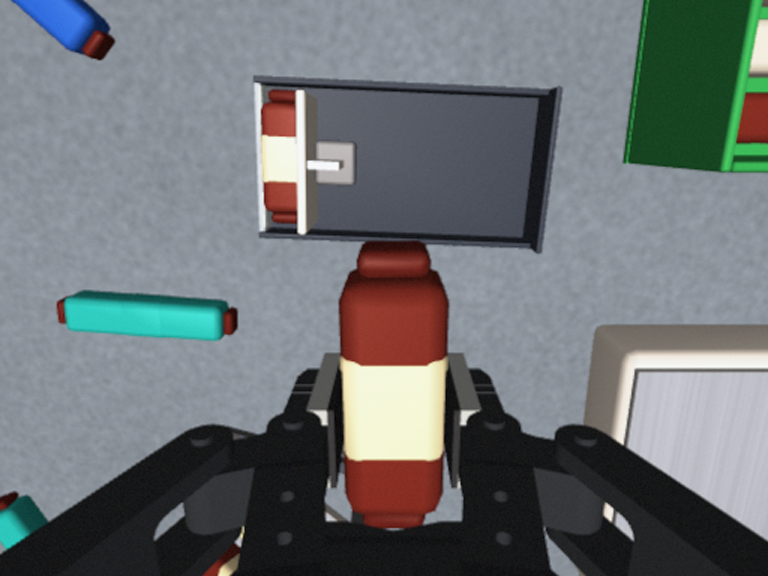

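```bash
cat >> h.py <<'E'
def lanego(O,yaw,lx,z,dy=0):
    e=np.array([np.cos(yaw),np.sin(yaw)]);f=np.array([-e[1],e[0]]);t=np.array(O)+lx*e+dy*f
    go([*t,z],e)
E
python3 - <<'E'
from h import *
lanego((.607,.0507),-.043,-.103,.16)
lanego((.607,.0507),-.043,-.103,.058)
E
```

```text
pos [ 0.6004 -0.0066  0.2505] yaw ydir [ 1.    -0.002] shift [ 0.1539 -0.2411  0.2263] turn [ 0.0131 -0.9869] q6 -0.21
pos [ 0.6004 -0.0066  0.2505] yaw ydir [ 1.    -0.002] shift [ 0.154  -0.241   0.4813] turn [ 0.0131 -0.9869] q6 -0.21
```

>>> {"fn": "play_rows", "kwargs": {"plan": [[10,[0.154,-0.241,0.1],0.013],[10,[0.154,-0.241,0.22],0.013],[10,[0.154,-0.241,0.22],0.013],[10,[0.154,-0.241,0.32],0.013],[10,[0.154,-0.241,0.4],0.013],[10,[0.154,-0.241,0.45],0.013],[10,[0.154,-0.241,0.45],0.013]]}}

```text
time_s: 10.9
eef_pos: [0.4996, 0.0547, 0.0656]
eef_rot: [-0.004, 0.723, 0.691, -0.004]
wrist_force: [-0.3, -0.1, 0.1]
opening: 0.337
grasp_force: 60.0
```

Run:
```python
from h import *
c=camera("wrist");save(c,"w6.png");print(get_obs()["wrist_force"])
lanego((.607,.0507),-.043,-.103,.058)
lanego((.607,.0507),-.043,-.029,.058)
```

```text
[0.64601712 0.41543822 0.19564968]
pos [0.5015 0.0546 0.0679] yaw ydir [ 0.999 -0.045] shift [0.0017 0.0065 0.0247] turn [-6.000e-04  9.994e-01] q6 -0.08
pos [0.5015 0.0546 0.0679] yaw ydir [ 0.999 -0.045] shift [0.002  0.1915 0.0233] turn [-6.000e-04  9.994e-01] q6 -0.08
```

View pics/w6.png

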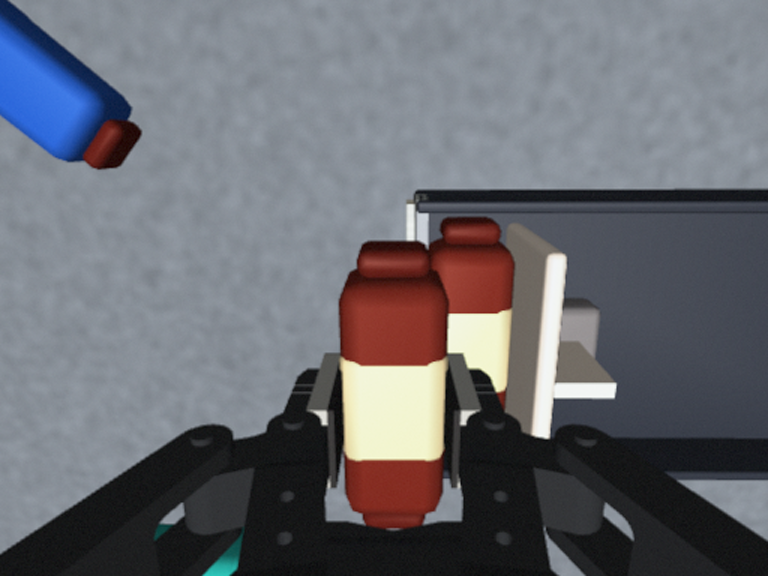

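>>> {"fn": "play_rows", "kwargs": {"plan": [[10,[0.002,0.006,0.024],0],[10,[0.002,0.006,0.024],0],[10,[0.002,0.04,0.024],0],[10,[0.002,0.08,0.024],0],[10,[0.002,0.12,0.024],0],[10,[0.002,0.16,0.024],0],[10,[0.002,0.191,0.024],0],[10,[0.002,0.191,0.024],0]]}}

```text
time_s: 11.75
eef_pos: [0.5809, 0.0525, 0.0613]
eef_rot: [-0.001, 0.722, 0.692, -0.0]
wrist_force: [-3.9, 0.8, -0.4]
opening: 0.333
grasp_force: 63.3
```

Run:
```python
from m import *
print(get_obs()["wrist_force"])
lanego((.607,.0507),-.043,-.029,.027)
lane(.05,.1)
```

```text
[-3.94669885  0.77707408 -0.42082214]
pos [0.5809 0.0525 0.0613] yaw ydir [ 0.999 -0.044] shift [-0.0018 -0.0069  0.0857] turn [-2.000e-04  9.998e-01] q6 -0.07
floor 0.0194 ((0.6188644766807556, 0.04706178605556488), (0.09826099127531052, 0.17268744111061096), 87.7276382446289)
wall -1 257 [-0.0347 -0.0011] 0.0421
wall 1 2607 [-0.03    0.1014] 0.0431
rear top 953 [0.016  0.7035]
paddle 15068 [0.5639 0.5841 0.6236] [0.0139 0.0961] [0.0932 0.5855]
old top 6041 [0.5145 0.541 ] [0.0288 0.0897]
```

>>> {"fn": "play_rows", "kwargs": {"plan": [[10,[-0.003,-0.005,0.02],0],[10,[-0.003,-0.005,0.04],0],[10,[-0.003,-0.005,0.06],0],[10,[-0.003,-0.005,0.07],0],[10,[-0.003,-0.005,0.08],0],[10,[-0.003,-0.005,0.083],0],[10,[-0.003,-0.005,0.083],0]]}}

```text
time_s: 12.5
eef_pos: [0.5894, 0.0508, 0.0376]
eef_rot: [0.009, 0.722, 0.692, 0.008]
wrist_force: [-3.0, 2.9, 43.8]
opening: 0.34
grasp_force: 83.8
```

>>> {"fn": "play_rows", "kwargs": {"plan": [[10,[0,0,-0.02],0],[10,[0,0,-0.04],0]]}}

```text
time_s: 12.7
eef_pos: [0.5784, 0.0515, 0.0443]
eef_rot: [-0.0, 0.722, 0.692, -0.0]
wrist_force: [-3.0, -0.5, -4.2]
opening: 0.335
grasp_force: 62.5
```

Run:
```python
from m import *
print(get_obs()["wrist_force"])
lanego((.607,.0507),-.043,-.029,.027)
lane(.05,.1,"w7.png")
s=camera("scene");save(s,"s2.png",(250,120,400,250),4)
a=cv2.imread("pics/w7.png");b=cv2.imread("pics/s2.png");
cv2.imwrite("pics/j.png",np.hstack([cv2.resize(a,(400,300)),cv2.resize(b,(400,347))[:300]]))
```

```text
[-3.03892933 -0.5442064  -4.23278238]
pos [0.5784 0.0515 0.0443] yaw ydir [ 0.999 -0.044] shift [ 0.0011 -0.001   0.0432] turn [-2.000e-04  9.998e-01] q6 -0.07
floor 0.0194 ((0.6185590624809265, 0.047142744064331055), (0.09754405915737152, 0.17325568199157715), 87.55801391601562)
wall -1 478 [-0.0356 -0.001 ] 0.0422
wall 1 3075 [-0.0181  0.1008] 0.0433
paddle 4199 [0.5563 0.6086 0.6273] [0.0427 0.093 ] [0.5437 0.5896]
old top 6450 [0.5145 0.5412] [0.0385 0.0898]
```

View pics/j.png

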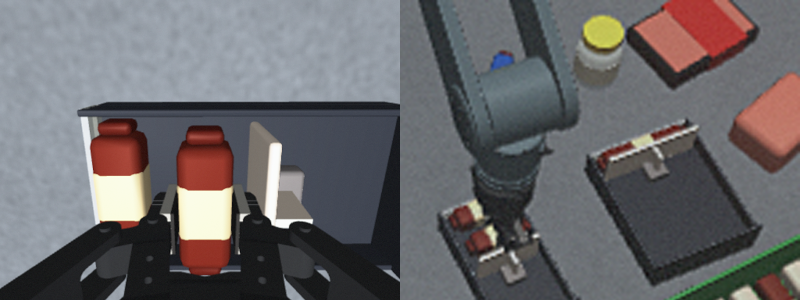

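>>> {"fn": "play_rows", "kwargs": {"plan": [[10,[0,0.012,0.006],0],[10,[0,0.012,0.008],0],[10,[0,0.012,0.008],0],[40,[0,0.012,0.008],0],[40,[0,0.012,0.008],0],[40,[0,0.012,0.008],0],[40,[0,0.012,0.008],0]]}}

```text
time_s: 13.5
eef_pos: [0.5829, 0.0513, 0.0403]
eef_rot: [-0.001, 0.722, 0.692, -0.0]
wrist_force: [-3.3, -0.4, -3.7]
opening: 0.468
grasp_force: 2.0
```

Run:
```python
from m import *
print(get_obs()["wrist_force"],get_obs()["opening"]*85)
lane(.05,.1,"w8.png")
P,M=pose();c=camera("wrist");w=wcloud(c,P,M)
hsv=cv2.cvtColor(c["image"],cv2.COLOR_RGB2HSV);x,y,z=w[...,0],w[...,1],w[...,2]
m=(hsv[...,1]>70)&((hsv[...,0]<32)|(hsv[...,0]>170))&(abs(y-.05)<.07)&(x>.48)&(x<.64)&(z>.025)&(z<.1)
for a,b in((.51,.545),(.555,.60)):
    q=w[m&(x>a)&(x<b)];t=q[q[:,2]>np.percentile(q[:,2],60)];print(len(q),np.percentile(q[:,0],[2,98]).round(4),np.percentile(q[:,1],[1,99]).round(4),np.percentile(q[:,2],[50,95]).round(4),np.polyfit(t[:,1],t[:,2],1).round(3))
```

```text
[-3.28860807 -0.36897625 -3.6899345 ] 39.74736987542596
floor 0.0194 ((0.6441277861595154, 0.04587533697485924), (0.09807275235652924, 0.12229825556278229), 87.99929809570312)
wall -1 1349 [-0.143   0.0041] 0.0425
wall 1 5349 [0.1004 0.0942] 0.0434
paddle 4335 [0.5549 0.6182 0.6306] [0.0429 0.0927] [0.7703 0.5919]
old top 6631 [0.5146 0.5415] [0.0401 0.09  ]
5779 [0.5162 0.543 ] [0.0382 0.0999] [0.0452 0.0478] [-0.056  0.052]
6888 [0.5686 0.5971] [0.0081 0.0965] [0.0464 0.048 ] [0.001 0.047]
```

>>> {"fn": "play_rows", "kwargs": {"plan": [[40,[0,0,-0.02],0],[40,[0,0,-0.05],0],[40,[0,0,-0.1],0],[40,[0,0,-0.18],0],[40,[0,0,-0.28],0],[40,[-0.1,0,-0.4],0],[40,[-0.2,0,-0.5],0],[40,[-0.2,0,-0.5],0]]}}

```text
time_s: 14.4
eef_pos: [0.5838, -0.032, 0.2488]
eef_rot: [0.006, 0.723, 0.691, 0.003]
wrist_force: [0.2, -0.3, 0.6]
opening: 0.468
grasp_force: 0.0
```

Run:
```python
from m import *
r=np.load("rack.npz");o,n,s,a=[r[k] for k in "onsa"]
L=o-.0302*s+.0021*a+.014*n
lane(.05,.1,"w9.png")
go(L+[0,0,.12],a[:2])
```

```text
floor 0.0194 ((0.6412925124168396, 0.04920094460248947), (0.10063080489635468, 0.12726309895515442), 87.50277709960938)
wall -1 542 [-0.0395 -0.0011] 0.0427
wall 1 754 [-0.0198  0.1012] 0.0431
rear top 647 [0.042  0.7053]
paddle 817 [0.5715 0.5758 0.5958] [0.0109 0.0932] [0.0318 0.5772]
old top 3379 [0.5144 0.5591] [0.0206 0.0886]
pos [ 0.5838 -0.0329  0.249 ] yaw ydir [ 0.999 -0.046] shift [-0.6446 -0.2439  0.1526] turn [-0.418  0.582] q6 -0.21
```

View pics/w9.png

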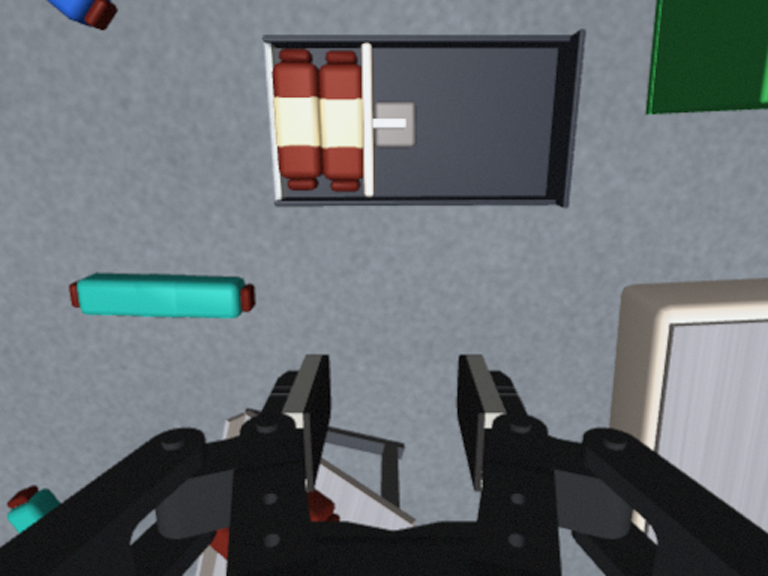

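The short stick is in: both short sticks lie flat at the front lip, around (297,120) and (342,120). The paddle at column 368 is snug behind them, and its measured shift is about 30 mm. Next is the long one.

>>> {"fn": "play_rows", "kwargs": {"plan": [[55,[-0.644,-0.244,0],-0.418],[55,[-0.644,-0.244,0],-0.418],[55,[-0.644,-0.244,0],-0.418],[55,[-0.644,-0.244,0],-0.418],[55,[-0.644,-0.244,0],-0.418],[55,[-0.644,-0.244,0],-0.418],[55,[-0.644,-0.244,0],-0.418],[55,[-0.644,-0.244,0.05],-0.418],[55,[-0.644,-0.244,0.15],-0.418],[55,[-0.644,-0.244,0.15],-0.418]]}}

```text
time_s: 15.45
eef_pos: [0.4691, -0.2789, 0.175]
eef_rot: [-0.003, 0.148, 0.989, 0.003]
wrist_force: [-0.8, 0.3, -0.2]
opening: 0.638
grasp_force: 0.0
```

Run:
```python
from m import *
r=np.load("rack.npz");o,n,s,a=[r[k] for k in "onsa"]
L=o-.0302*s+.0021*a+.014*n
P,M=pose();c=camera("wrist");w=wcloud(c,P,M);d=w-o;u,v,h=d@s,d@a,d@n
m=(h>.015)&(h<.04)&(abs(v)<.03)&(u>-.08)&(u<.06)
print(m.sum(),np.percentile(v[m],[3,97]),u[m].max())
go(L+[0,0,-.0065],a[:2])
```

```text
5928 [-0.01240364  0.01511568] 0.039650255082072816
pos [ 0.4701 -0.2797  0.1773] yaw ydir [0.293 0.956] shift [-0.0183 -0.0127  0.2902] turn [ 0.0021 -0.9979] q6 -2.03
```

>>> {"fn": "play_rows", "kwargs": {"plan": [[55,[-0.018,-0.012,0.1],0.002],[55,[-0.018,-0.012,0.2],0.002],[55,[-0.018,-0.012,0.26],0.002],[55,[-0.018,-0.012,0.288],0.002],[40,[-0.018,-0.012,0.288],0.002],[20,[-0.018,-0.012,0.288],0.002],[10,[-0.018,-0.012,0.288],0.002],[10,[-0.018,-0.012,0.288],0.002],[10,[-0.018,-0.012,0.288],0.002],[10,[-0.018,-0.012,0.288],0.002]]}}

```text
time_s: 16.5
eef_pos: [0.4775, -0.2891, 0.0669]
eef_rot: [0.001, 0.153, 0.988, -0.001]
wrist_force: [-0.1, 0.5, 5.5]
opening: 0.339
grasp_force: 61.2
```

>>> {"fn": "play_rows", "kwargs": {"plan": [[10,[0,0,-0.05],0],[10,[0,0,-0.15],0],[10,[0,0,-0.25],0],[10,[0,0,-0.35],0],[10,[0,0,-0.4],0]]}}

```text
time_s: 17.0
eef_pos: [0.4778, -0.2895, 0.2298]
eef_rot: [0.002, 0.153, 0.988, -0.002]
wrist_force: [0.9, -0.1, -2.0]
opening: 0.337
grasp_force: 60.5
```

Run:
```python
from h import *
o=get_obs();print(o["wrist_force"],o["opening"]*85,o["grasp_force"])
go([.61,-.10,.2],[.999,-.043])
```

```text
[ 0.93617659 -0.12887953 -1.99957316] 28.610912347341177 60.531020164489746
pos [ 0.4778 -0.2895  0.2298] yaw ydir [0.303 0.953] shift [-0.1713  0.5518  0.074 ] turn [ 0.4158 -0.5842] q6 -2.02
```

>>> {"fn": "play_rows", "kwargs": {"plan": [[10,[-0.17,0.55,0.0],0.416],[10,[-0.17,0.55,0.0],0.416],[10,[-0.17,0.55,0.0],0.416],[10,[-0.17,0.55,0.0],0.416],[10,[-0.17,0.55,0.0],0.416],[10,[-0.17,0.55,0.0],0.416],[10,[-0.17,0.55,0.05],0.416],[10,[-0.17,0.55,0.15],0.416],[10,[-0.17,0.55,0.25],0.416],[10,[-0.17,0.55,0.3],0.416]]}}

```text
time_s: 18.0
eef_pos: [0.6055, -0.0984, 0.1014]
eef_rot: [-0.003, 0.724, 0.69, -0.001]
wrist_force: [-0.7, -1.1, -1.3]
opening: 0.337
grasp_force: 60.5
```

Run:
```python
from h import *
print(get_obs()["wrist_force"])
go([.61,-.10,.05],[.999,-.043])
```

```text
[-0.74580395 -1.07414197 -1.33439159]
pos [ 0.6055 -0.0984  0.1014] yaw ydir [ 0.999 -0.048] shift [-0.0036  0.0122  0.1283] turn [-0.0016  0.9984] q6 -0.31
```

>>> {"fn": "play_rows", "kwargs": {"plan": [[10,[-0.004,0.012,0.06],-0.002],[10,[-0.004,0.012,0.11],-0.002],[10,[-0.004,0.012,0.13],-0.002],[10,[-0.004,0.012,0.136],-0.002],[10,[-0.004,0.012,0.14],-0.002]]}}

```text
time_s: 18.5
eef_pos: [0.6132, -0.1014, 0.0502]
eef_rot: [0.0, 0.72, 0.694, 0.0]
wrist_force: [-0.1, 1.2, -1.5]
opening: 0.334
grasp_force: 60.5
```

>>> {"fn": "play_rows", "kwargs": {"plan": [[30,[0,0,0.0],0],[36,[0,0,0.01],0],[42,[0,0,0.03],0],[45,[0,0,0.05],0],[45,[0,0,0.07],0],[45,[0,0,0.08],0],[45,[0,0,0.08],0]]}}

```text
time_s: 19.2
eef_pos: [0.6121, -0.101, 0.0165]
eef_rot: [-0.001, 0.72, 0.694, -0.0]
wrist_force: [0.3, -0.1, -0.0]
opening: 0.523
grasp_force: 0.0
```

```bash
cat > t.py <<'E'
from m import *
print(get_obs()["wrist_force"],get_obs()["opening"]*85)
P,M=pose();c=camera("wrist");w=wcloud(c,P,M)
hsv=cv2.cvtColor(c["image"],cv2.COLOR_RGB2HSV);x,y,z=w[...,0],w[...,1],w[...,2]
reg=(abs(x-.61)<.05)&(z>.006)&(z<.1)&(y>-.2)&(y<-.012)
red=(hsv[...,1]>120)&((hsv[...,0]<12)|(hsv[...,0]>170))&reg
cream=(hsv[...,0]>15)&(hsv[...,0]<35)&(hsv[...,1]>40)&reg&(z>.02)
k=red|cream;q=w[k]
print(k.sum(),"end y",np.percentile(y[red],[1,99.8]).round(4),"band",np.percentile(y[cream],[2,98]).round(4),"x",np.percentile(x[k],[2,50,98]).round(4),"z",np.percentile(q[:,2],[50,95]).round(4))
t=q[q[:,2]>.022];print("z/y",np.polyfit(t[:,1],t[:,2],1).round(3),"x/y",np.polyfit(t[:,1]+.1,t[:,0],1).round(4))
go([.61,-.1,.008],[.999,-.043])
E
python3 t.py
```

```text
[ 0.33455827 -0.08946125 -0.02990644] 44.46141366269448
13495 end y [-0.1466 -0.0449] band [-0.1292 -0.0946] x [0.5998 0.6144 0.6284] z [0.0269 0.0282]
z/y [-0.01   0.026] x/y [0.036  0.6141]
pos [ 0.6125 -0.1011  0.0171] yaw ydir [ 0.999 -0.037] shift [ 0.0025 -0.0063  0.0227] turn [ 0.0018 -0.9982] q6 -0.32
```

>>> {"fn": "play_rows", "kwargs": {"plan": [[45,[-0.031,0.003,0.018],0],[45,[-0.031,0.003,0.018],0],[20,[-0.031,0.003,0.018],0],[10,[-0.031,0.003,0.018],0],[10,[-0.031,0.003,0.018],0],[10,[-0.031,0.003,0.018],0],[10,[-0.031,0.003,0.018],0],[10,[-0.031,0.003,-0.1],0],[10,[-0.031,0.003,-0.22],0],[10,[-0.031,0.003,-0.34],0]]}}

```text
time_s: 20.25
eef_pos: [0.6128, -0.1131, 0.1543]
eef_rot: [-0.001, 0.72, 0.694, -0.0]
wrist_force: [0.3, -0.8, -0.6]
opening: 0.335
grasp_force: 60.7
```

>>> {"fn": "play_rows", "kwargs": {"plan": [[10,[0.1,0,-0.1],0],[10,[0.2,0,-0.2],0],[10,[0.3,0,-0.25],0],[10,[0.4,0,-0.25],0],[10,[0.5,0,-0.25],0],[10,[0.6,0,-0.25],0],[10,[0.7,0,-0.25],0],[10,[0.8,0,-0.25],0],[10,[0.8,0,-0.25],0],[10,[0.8,0,-0.25],0]]}}

```text
time_s: 21.25
eef_pos: [0.6248, 0.2072, 0.2529]
eef_rot: [-0.0, 0.719, 0.695, -0.001]
wrist_force: [0.3, 0.0, -1.1]
opening: 0.334
grasp_force: 60.8
```

Run:
```python
from m import *
print(get_obs()["opening"]*85,get_obs()["grasp_force"])
lane(.297,.15)
lane(.05,.1)
go([.5,.3,.2],[.999,-.08])
```

```text
28.397124113062173 60.78723907470703
floor 0.0194 ((0.6396174430847168, 0.29883450269699097), (0.15030108392238617, 0.16287122666835785), 85.85985565185547)
wall -1 190 [-0.0725  0.2249] 0.0428
rear top 801 [0.0721 0.7219]
paddle 1239 [0.5559 0.5627 0.5806] [0.2397 0.3572] [0.0737 0.563 ]
old top 2852 [0.5289 0.5543] [0.2478 0.364 ]
floor 0.0199 ((0.536596953868866, 0.10741014033555984), (0.00214418675750494, 0.05185018107295036), 87.22884368896484)
wall -1 54 [-0.0828  0.0021] 0.042
rear top 86 [0.0313 0.7061]
paddle 96 [0.5709 0.5751 0.5823] [0.0093 0.0519] [0.2021 0.5808]
old top 305 [0.5147 0.5375] [0.0608 0.0913]
pos [0.6253 0.2053 0.2532] yaw ydir [ 0.999 -0.038] shift [ 0.2248 -0.3219  0.1331] turn [ 0.0134 -0.9866] q6 0.18
```

Run:
```python
from h import *
O=(.6238,.3003)
lanego(O,-.0725,-.106,.15)
lanego(O,-.0725,-.106,.063)
```

```text
pos [0.6253 0.2053 0.2532] yaw ydir [ 0.999 -0.038] shift [ 0.2465 -0.2774  0.2581] turn [ 0.0111 -0.9889] q6 0.18
pos [0.6253 0.2053 0.2532] yaw ydir [ 0.999 -0.038] shift [ 0.2466 -0.2772  0.4756] turn [ 0.0111 -0.9889] q6 0.18
```

>>> {"fn": "play_rows", "kwargs": {"plan": [[10,[0.246,-0.277,0.1],0.011],[10,[0.246,-0.277,0.2],0.011],[10,[0.246,-0.277,0.25],0.011],[10,[0.246,-0.277,0.25],0.011],[10,[0.246,-0.277,0.35],0.011],[10,[0.246,-0.277,0.43],0.011],[10,[0.246,-0.277,0.45],0.011],[10,[0.246,-0.277,0.45],0.011]]}}

```text
time_s: 22.15
eef_pos: [0.5181, 0.3071, 0.0726]
eef_rot: [-0.001, 0.733, 0.681, -0.001]
wrist_force: [-0.8, 0.2, -1.7]
opening: 0.339
grasp_force: 60.7
```

Run:
```python
from m import *
O=(.6238,.3003);print(get_obs()["wrist_force"])
P,M=pose();c=camera("wrist");w=wcloud(c,P,M);x,y,z=w[...,0],w[...,1],w[...,2]
hsv=cv2.cvtColor(c["image"],cv2.COLOR_RGB2HSV)
k=(hsv[...,1]>110)&((hsv[...,0]<12)|(hsv[...,0]>170))&(abs(x-.518)<.016)&(abs(y-.31)<.09)&(z>.055)&(z<.12)
print("held end y",y[k].max(),"z",np.percentile(z[k],[5,50,98]))
for lx,zz in((-.106,.063),(-.027,.063)): lanego(O,-.0725,lx,zz)
```

```text
[-0.82673004  0.16833089 -1.66774975]
held end y 0.37635821312418827 z [0.08366732 0.08885098 0.09031574]
pos [0.5194 0.3078 0.0744] yaw ydir [ 0.997 -0.073] shift [ 0.0002 -0.0033  0.0285] turn [-3.000e-04  9.997e-01] q6 0.41
pos [0.5194 0.3078 0.0744] yaw ydir [ 0.997 -0.073] shift [0.0004 0.1942 0.0285] turn [-3.000e-04  9.997e-01] q6 0.41
```

>>> {"fn": "play_rows", "kwargs": {"plan": [[10,[0.003,-0.003,0.022],0],[10,[0.003,-0.003,0.022],0],[10,[0.003,0.03,0.022],0],[10,[0.003,0.07,0.022],0],[10,[0.003,0.11,0.022],0],[10,[0.003,0.15,0.022],0],[10,[0.003,0.19,0.022],0],[10,[0.003,0.197,0.022],0],[10,[0.003,0.197,0.022],0]]}}

```text
time_s: 23.1
eef_pos: [0.5977, 0.3042, 0.0652]
eef_rot: [-0.0, 0.732, 0.681, 0.0]
wrist_force: [-2.5, 0.6, 1.1]
opening: 0.335
grasp_force: 63.9
```

Run:
```python
from m import *
O=(.6238,.3003);print(get_obs()["wrist_force"])
lane(.297,.15)
lanego(O,-.0725,-.025,.0415)
```

```text
[-2.51570272  0.60139917  1.08770709]
floor 0.0194 ((0.6250371932983398, 0.3034397065639496), (0.14097990095615387, 0.19395186007022858), 85.88975524902344)
wall -1 75 [-0.0484  0.2235] 0.0419
wall 1 2583 [-0.0696  0.3774] 0.0433
rear top 1589 [0.0581 0.7204]
paddle 20076 [0.5825 0.6022 0.6363] [0.2666 0.369 ] [0.1017 0.6019]
old top 8370 [0.5313 0.5589] [0.2809 0.3646]
pos [0.5973 0.3042 0.0652] yaw ydir [ 0.997 -0.072] shift [-0.0051  0.0042  0.0593] turn [ 2.000e-04 -9.998e-01] q6 0.37
```

>>> {"fn": "play_rows", "kwargs": {"plan": [[10,[-0.005,0.005,0.02],0],[10,[-0.005,0.005,0.035],0],[10,[-0.005,0.005,0.048],0],[10,[-0.005,0.005,0.055],0],[10,[-0.005,0.005,0.055],0]]}}

```text
time_s: 23.65
eef_pos: [0.5981, 0.3017, 0.0416]
eef_rot: [-0.001, 0.732, 0.681, -0.001]
wrist_force: [-3.4, 0.2, -3.5]
opening: 0.333
grasp_force: 63.4
```

Bottom is now about 9 mm above the floor; release.

>>> {"fn": "play_rows", "kwargs": {"plan": [[40,[0,0,0],0],[40,[0,0,0],0],[40,[0,0,0],0],[40,[0,0,0],0]]}}

```text
time_s: 24.05
eef_pos: [0.5988, 0.3018, 0.0426]
eef_rot: [-0.0, 0.732, 0.681, -0.0]
wrist_force: [-4.6, -0.9, -3.1]
opening: 0.47
grasp_force: 2.0
```

Run:
```python
from m import *
print(get_obs()["wrist_force"],get_obs()["opening"]*85)
P,M=pose();c=camera("wrist");w=wcloud(c,P,M)
hsv=cv2.cvtColor(c["image"],cv2.COLOR_RGB2HSV);x,y,z=w[...,0],w[...,1],w[...,2]
m=(hsv[...,1]>70)&((hsv[...,0]<32)|(hsv[...,0]>170))&(abs(y-.3)<.09)&(x>.5)&(x<.64)&(z>.025)&(z<.1)
for a,b in((.52,.563),(.575,.62)):
    q=w[m&(x>a)&(x<b)];t=q[q[:,2]>np.percentile(q[:,2],60)];print(len(q),np.percentile(q[:,0],[2,98]).round(4),np.percentile(q[:,1],[1,99]).round(4),np.percentile(q[:,2],[50,95]).round(4),np.polyfit(t[:,1],t[:,2],1).round(3))
```

```text
[-4.63910342 -0.85039449 -3.05977284] 39.97300534624348
9984 [0.5333 0.5618] [0.2466 0.3742] [0.0463 0.048 ] [-0.05   0.065]
11745 [0.5829 0.6141] [0.2509 0.3697] [0.0468 0.0481] [0.001 0.047]
```

Flat on the floor (top at 48 mm). Lifting out.

>>> {"fn": "play_rows", "kwargs": {"plan": [[40,[0,0,-0.02],0],[40,[0,0,-0.05],0],[40,[0,0,-0.1],0],[40,[0,0,-0.18],0],[40,[0,0,-0.28],0],[40,[-0.1,0,-0.4],0],[40,[-0.22,0,-0.5],0],[40,[-0.22,0,-0.5],0],[40,[-0.22,0,-0.5],0]]}}

```text
time_s: 25.0
eef_pos: [0.596, 0.2122, 0.2489]
eef_rot: [0.003, 0.733, 0.68, 0.004]
wrist_force: [0.5, -0.4, -0.3]
opening: 0.467
grasp_force: 0.0
```

Run:
```python
from m import *
lane(.297,.15)
P,M=pose();c=camera("wrist");w=wcloud(c,P,M)
hsv=cv2.cvtColor(c["image"],cv2.COLOR_RGB2HSV);x,y,z=w[...,0],w[...,1],w[...,2]
for nm,cy,W,x0 in(("long",.3,.09,.5),("short",.05,.06,.49)):
    m=(hsv[...,1]>70)&((hsv[...,0]<32)|(hsv[...,0]>170))&(abs(y-cy)<W)&(x>x0)&(x<.66)&(z>.025)&(z<.065)
    if m.sum()>50: print(nm,m.sum(),cv2.minAreaRect(w[m][:,:2].astype(np.float32)),np.percentile(z[m],[50,98]).round(4))
t=camera("top");wt=cloud(t);
pd=wt[(abs(wt[...,2]-.077)<.006)&(abs(wt[...,1]-.05)<.06)&(wt[...,0]>.5)&(wt[...,0]<.66)];print("short paddle top-cam",len(pd),pd.mean(0) if len(pd) else 0)
for d in masks_of(t,"medium")[:2]: print("med",d["conf"],d["rect"],np.nanmedian(wt[d["mask"]],0))
```

```text
floor 0.0194 ((0.6575666666030884, 0.2971920967102051), (0.14968717098236084, 0.12721912562847137), 85.80976867675781)
wall -1 605 [-0.1105  0.2272] 0.0425
wall 1 460 [-0.1354  0.3591] 0.045
rear top 874 [0.0718 0.7217]
paddle 1155 [0.5852 0.5922 0.6106] [0.2377 0.3598] [0.0708 0.5927]
old top 3740 [0.5293 0.5593] [0.2477 0.3634]
long 6451 ((0.5577012300491333, 0.30442965030670166), (0.13992217183113098, 0.05835038423538208), 85.85718536376953) [0.0468 0.0488]
short 1501 ((0.5451227426528931, 0.05073653534054756), (0.09939951449632645, 0.05126579478383064), 83.30172729492188) [0.0458 0.048 ]
short paddle top-cam 56 [0.57783903 0.04858843 0.07713954]
med 0.66 [321.4, 180.4, 18.1, 30.3] [ 0.48386978 -0.22024932  0.0752074 ]
```

```bash
python3 -c "
from bench import *
print(hand_in())"
```

```text
the job is handed in; nothing more can be done
None
```

I put the short and the long salami each in its lane behind the older stick, flat and snug under the paddle (both paddles about 30 mm back), left the medium one on the rack, and handed the job in at about 25 s of the 58 s; no verdict came back.

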